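# Load a specimen carrier and set the contact screw

## Robot

A 7-joint arm with a two-finger parallel gripper is mounted at the origin on the work surface. World frame = base frame: x ahead of the robot, y to its left, z up, the work surface at z = 0. Lengths are in mm, angles in rad, forces in N, time in s.
With the tool pointing down it reaches from about 425 to 875 mm from the base axis. Payload 4.7 kg.
Tool frame: the origin (TCP) lies between the finger pads; the fingertips stand 14 mm ahead of it and the grasp point (between the pads) lies 5 mm behind it; z points along the fingers, y is the line along which they close (so a half turn about z gives the same grasp; the last joint's range is limited). The gripper opens to 85 mm and grips with 20 to 120 N. Pads are 22 mm wide; open, the fingers measure 114 mm over their backs; the gripper's body (76 mm by 85 mm) begins 54 mm behind the grasp point. The pads swing forward as they close: fully open they stand 13 mm farther back than shut.
Start: joints at [-1.152, 0.321, -0.07, 1.45, 0.023, 1.371, -0.057], TCP at [256.02, 597.476, 245.349] pointing down, gripper open.
Joint ranges: [-2.86, 2.86], [-0.3, 2.09], [-1.38, 1.24], [0.06, 2.45], [-1.56, 4.7], [0.09, 2.05], [-2.69, 2.69]. Speed limits (rad/s): [2.57, 2.57, 3.14, 3.14, 3.14, 3.14, 3.14].

## Interface

Orientations are given as a unit quaternion [w, x, y, z].
In Python, from station import arm gives the robot as it stands. The module is installed in compiled form; this text tells all that it offers.
- The arm moves only by the tool move_arm, never from a script. Its argument "motion" is one flat list of numbers, 5 for each row, row after row: the shift along the tool's x, y, z in mm, then the turn about the tool's z in rad, then the opening, from 0 (shut) to 1 (fully open). In form: [dx, dy, dz, roll, hand, dx, dy, dz, roll, hand, ...]. A call has exactly 10 rows; each row shifts and turns the commanded pose from where the row before left it, along the tool's axes as they then stand; what a row does not reach is not made up. A row lasts 1/12 s, in which the tool goes at most 41.7 mm and 7.16 degrees, less where a joint would pass 70% of its speed; a pose out of reach is approached as far as the arm can. A call with a gripper value outside its range is refused whole. The fingers move at their own pace and stop on an object; "squeeze" is the grip in N (left out, the last holds). Time passes only in rows, so rows that do not move let the fingers close, or fill a call up. It gives the time, the measured TCP pose, the force, the opening and the grip force at its end, in the units of the state.
- arm.get_obs(): the state, without advancing time (a new reading comes with each control period).
- arm.snapshot(name): name is "scene" or "top" or "wrist"; returns a dict with "image" (384x512x3 uint8, red, green, blue), "fx", "fy", "cx", "cy" (pixels), "extrinsics" (4x4, takes a point from world to camera coordinates); the wrist camera has in their place "hand_eye" (4x4, takes a point from camera to tool coordinates, whose origin is the TCP and whose axes are the flange's). Camera axes: x right, y down, z forward; pixel columns grow to the right and rows downward; lengths in mm; the calibration is good to about 2 mm. A picture is of the moment at which its call begins: read the wrist's pose just before it. There is no depth.
- arm.job_done(): hands the job in; it is judged then, once.
The state is a dict: "time": time; "q": joint angles; "joint_vel": joint speeds; "effort": joint torques, N m; "ee_pos": TCP position; "orientation": TCP orientation; "force": force on the tool from outside, world axes, zero at the start; "wrist_torque": the same for the moment, N m; "gripper_width": finger opening in mm; "grip_force": force on a finger pad.
Only numpy, scipy, OpenCV 4.12 (cv2) and the standard library are available. Lean on these libraries where they do the work, as an engineer would, in place of code of your own. Each camera call takes 0.05 s, during which the arm holds its last target. There are 200 camera calls.

## Task

Take the specimen carrier with the round disc out of the black tray by its upright tab and slide it under the bridge of the contact fixture, disc end first, until it butts against the end stop. Then turn the knurled thumbscrew on the bridge clockwise until it seats, back it off a quarter turn so that only its sprung tip bears on the disc, and finish while still gripping the knob there. Leave the carrier with the square specimen and the other things on the bench where they are.

Things in the scene. Friction and masses are not known exactly. Their poses are not given: they have to be found in the camera images.
- carrier: the specimen carrier to load, 130 g: a dark grey aluminium plate 110 long (x) by 34 wide (y) by 8 mm thick, flat in the tray (floor 4 mm thick), with a white round disc, 26 mm across, 1.5 mm thick, on top near its +x end and a grey plastic tab standing near its -x end. Origin: centre of the plate's underside. x points from the tab to the disc, z up.
- tab (a point): on the carrier's upright tab, 20 mm above the plate's top: where to pinch it. The tab is 24 long (x), 12 thick (y) and stands 32 mm above the plate; it is centred 43 mm from the plate's centre towards -x, 12 mm from its end. Axes as the carrier's.
- specimen (a point): centre of the top of the carrier's round disc, 9.5 mm above the plate's underside and 20 mm from the plate's +x end. Axes as the carrier's.
- tray: shallow open black tray, 190 (x) by 210 (y) by 26 mm high, walls and floor 4 mm, fixed to the bench. Two carriers lie in it side by side, about 110 mm apart, their tabs towards the robot. Origin: centre of its underside.
- fixture: contact fixture, bolted down: aluminium base 170 (x) by 100 mm (y), from 105 mm in front (-x) of the screw axis, with a white bed, top at 12 mm. Across it (along y) a bridge 26 mm wide, 100 long on two posts, underside at 32, top at 46 mm, carrying the screw. A carrier lies flat on the bed and goes in along +x. Origin: on the bench under the screw axis; z up.
- mouth (a point): point on the bed's top, midway between the flared ends of the two guide rails, 47 mm in front of the screw axis; axes as the fixture's. The rails, 8 mm high, stand about 54 mm apart here, narrow to 38 mm apart 25 mm in front of the axis and run on straight under the bridge to the end stop, whose face is 20 mm beyond the axis.
- home (a point): fixed point of the fixture on the screw axis, 21.5 mm above the bench: specimen coincides with it when the carrier is flat on the bed and against the end stop, the carrier's axes along the fixture's. Axes as the fixture's.
- spindle: the thumbscrew as a whole (spindle, knurled knob, sprung tip), upright in a brass bush (top 54 mm above the bench) in the middle of the bridge; it rises 8 mm per turn when unscrewed (1.27 mm per rad). Origin on the screw axis, level with the bench when seated. It does not come out.
- knob_grip (a point): on the screw axis, half way up the knurled steel knob, 72 mm above the bench when seated. The knob is round, 32 mm across and 24 mm high, an engraved line on its top; below it a shoulder 18 mm across and 6 mm high that lands on the brass bush when the screw seats. It may be gripped at any yaw.
- knob (a joint): angle in rad by which the screw is backed off from its seat: 0 = seated on a hard stop, growing anticlockwise seen from above; clockwise screws it down. Starts 3.1 to 4.3 off the seat and stays where left (friction 0.05 Nm). A quarter turn off it reads 1.57. The brass sprung tip (5 mm, 0.8 N/mm) first clears the disc by 1 mm or more, is pressed in 2.8 mm when seated, 0.8 mm a quarter turn up.
- carrier_sq: the other carrier in the tray, alike but with a square specimen, 24 mm: to be left there. Origin and axes as the carrier's.
- electrode: spare brass electrode, a disc 26 mm across and 10 mm high in the tray between the carriers. Origin: centre of its underside.
- screwdriver: black-handled screwdriver, 170 mm long, 26 mm thick, lying along x between tray and fixture. Origin under its middle.
- paint_bottle: small bottle, 34 mm across and 62 mm high, beyond the tray. Origin: centre of its underside.
- weight: steel cylinder weight, 64 mm across, 64 mm high with its button, beyond the fixture. Origin: centre of its underside.
- tape_roll: roll of tape, 76 mm across and 18 mm high, beyond the fixture to its left. Origin: centre of its underside.
- multimeter: hand multimeter 150 by 74 by 34 mm lying on its back, to the left of the fixture. Origin: centre of its underside.
Not all that is in view belongs to the job. What is meant by the fixture is not turquoise, and is the smaller of those in its own colour.

How it is judged (in metres and radians):
On the way, in this order (a step that is already met when the one before it is completed fails the run):
1. the carrier with the round disc is lifted clear of the tray in the gripper (z of carrier in the frame of tray above 0.03 m and contact force between the fingers and carrier above 1 N), for 0.1 s.
2. the carrier lies home in the fixture, flat on the bed and against the end stop, and is let go, the screw still up (x of specimen in the frame of home between -0.003 and 0.003 m and distance between specimen and home below 0.0045 m and angle between the x axis of carrier and the x axis of fixture, either way round below 0.12 rad and contact force between the fingers and carrier below 0.1 N and value of joint knob above 2.2 rad), for 0.2 s.
3. the thumbscrew is turned down until it seats, with the carrier home beneath it (value of joint knob below 0.08 rad and distance between specimen and home below 0.0045 m), for 0.1 s.
At the end, for the whole second after the job is handed in: The screw stands a quarter turn (90 degrees, within 20) back from its seat and is still, the gripper holds its knob (more than 5 N), its sprung tip bears on the disc, and the carrier lies flat, in line and within 3 mm of the end stop (value of joint knob between 1.22 and 1.92 rad and contact force between the fingers and spindle above 5 N and contact force between spindle and carrier above 0.05 N and x of specimen in the frame of home between -0.003 and 0.003 m and distance between specimen and home below 0.0045 m and angle between the x axis of carrier and the x axis of fixture, either way round below 0.12 rad and contact force between the fingers and carrier below 0.1 N and velocity of joint knob between -0.1 and 0.1 rad/s); the arm keeps its last pose, push and grip.
It fails at once if the carrier with the square specimen is taken or shoved about (distance of carrier_sq from where it was at the start of the episode above 0.03 m).
It fails at once if another thing in the tray or on the bench is knocked away (distance of any of electrode, screwdriver, paint_bottle, weight, tape_roll, multimeter from where it was at the start of the episode above 0.04 m).
It also fails if it takes over 67 s, if anything falls off the work surface, if the arm or the gripper's body presses on something with over 40 N, if the wrist force passes 120 N, or if a joint passes its speed limit or range.

## Working session

There is one attempt and no reset: what is moved stays moved. The work goes in short steps, Python scripts to look and compute and a tool call to move; the robot and the scene stay as the last step left them, time stands still between calls to the robot, and variables do not carry over. Pictures are saved under pics/ and viewed, at most 12 in all, crops included, and the job is handed in when it is done.

Besides the shell and the picture viewer there is one more tool, called in YAML: its name, and indented under it one key for each argument. move_arm: Moves the arm, as the interface text tells. Its arguments: {"type":"object","properties":{"motion":{"type":"array"},"squeeze":{"type":"number"}},"required":["motion"]}

```bash
mkdir -p pics
cat > h.py <<'E'
import numpy as np, cv2
from station import arm
from scipy.spatial.transform import Rotation as R
def snap(name,fn):
    o=arm.get_obs(); s=arm.snapshot(name); cv2.imwrite('pics/'+fn+'.png',s['image'][:,:,::-1])
    if 'extrinsics' in s: T=np.linalg.inv(np.array(s['extrinsics']))
    else:
        w,x,y,z=o['orientation']; B=np.eye(4); B[:3,:3]=R.from_quat([x,y,z,w]).as_matrix(); B[:3,3]=o['ee_pos']; T=B@np.array(s['hand_eye'])
    np.savez('pics/'+fn+'.npz',T=T,k=[s['fx'],s['fy'],s['cx'],s['cy']],img=s['image']); return s
def ray(fn,uv,z):
    d=np.load('pics/'+fn+'.npz'); fx,fy,cx,cy=d['k']; T=d['T']
    v=T[:3,:3]@np.array([(uv[0]-cx)/fx,(uv[1]-cy)/fy,1]); c=T[:3,3]
    return (c+v*(z-c[2])/v[2])
def proj(fn,p):
    d=np.load('pics/'+fn+'.npz'); fx,fy,cx,cy=d['k']; q=np.linalg.inv(d['T'])@np.append(p,1)
    return np.array([fx*q[0]/q[2]+cx,fy*q[1]/q[2]+cy])
E
python3 - <<'E'
from h import *
o=arm.get_obs(); print(o)
for n in('scene','top','wrist'):
    s=snap(n,n+'0')
a=[np.load(f'pics/{n}0.npz') for n in('scene','top','wrist')]
for d in a: print(d['T'].round(3),d['k'])
im=[cv2.imread(f'pics/{n}0.png') for n in('scene','top')]
for n,i in zip(('scene','top'),im): cv2.imwrite(f'pics/{n}0b.png',cv2.resize(i,(800,600),interpolation=cv2.INTER_CUBIC))
E
```

```text
{'time': 0.0, 'q': array([-1.15192824,  0.32181491, -0.0700742 ,  1.45168986,  0.02258203,
        1.37080258, -0.05694468]), 'joint_vel': array([ 0.00107902, -0.00209124,  0.00061647,  0.00170955, -0.00148077,
        0.00048911, -0.00083685]), 'effort': array([ 2.11506631e-04, -4.93586326e+01, -3.81679712e-01, -3.14326894e+01,
        1.31306730e-02,  1.13691995e-02,  3.12519001e-05]), 'ee_pos': array([255.81353077, 596.97874721, 244.22118309]), 'orientation': array([-1.51693248e-04,  2.01018592e-01,  9.79586952e-01, -9.52027729e-04]), 'force': array([-0.11330796,  0.11802506, -1.47282678]), 'wrist_torque': array([ 0.02139089, -0.04819384,  0.03890022]), 'grip_force': 0.0, 'gripper_width': 85.45719443821464}
[[-4.750000e-01  5.540000e-01 -6.840000e-01  1.269129e+03]
 [ 8.800000e-01  3.040000e-01 -3.650000e-01  3.770950e+02]
 [ 6.000000e-03 -7.750000e-01 -6.320000e-01  7.169570e+02]
 [ 0.000000e+00  0.000000e+00  0.000000e+00  1.000000e+00]] [365.55257345 365.55257345 254.60001321 190.89962896]
[[-1.270000e-01 -9.690000e-01  2.110000e-01  3.434840e+02]
 [-9.920000e-01  1.250000e-01 -2.100000e-02  3.541800e+01]
 [-6.000000e-03 -2.120000e-01 -9.770000e-01  1.247497e+03]
 [ 0.000000e+00  0.000000e+00  0.000000e+00  1.000000e+00]] [484.39494109 484.39494109 254.08761431 190.01441438]
[[ 3.93000e-01  8.74000e-01  2.84000e-01  1.83789e+02]
 [ 9.19000e-01 -3.73000e-01 -1.24000e-01  6.27595e+02]
 [-2.00000e-03  3.10000e-01 -9.51000e-01  3.73658e+02]
 [ 0.00000e+00  0.00000e+00  0.00000e+00  1.00000e+00]] [267.31680885 267.31680885 254.28254922 189.31166457]
```

View pics/top0b.png

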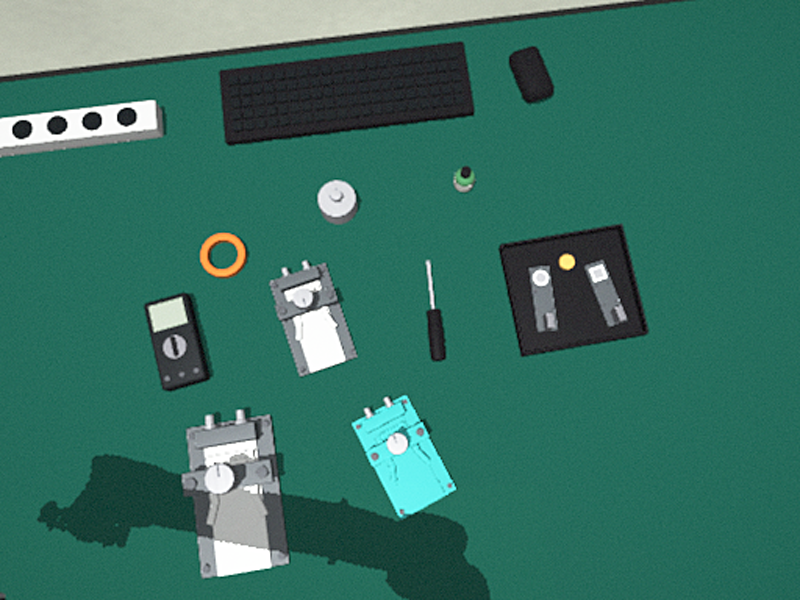

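View pics/scene0b.png

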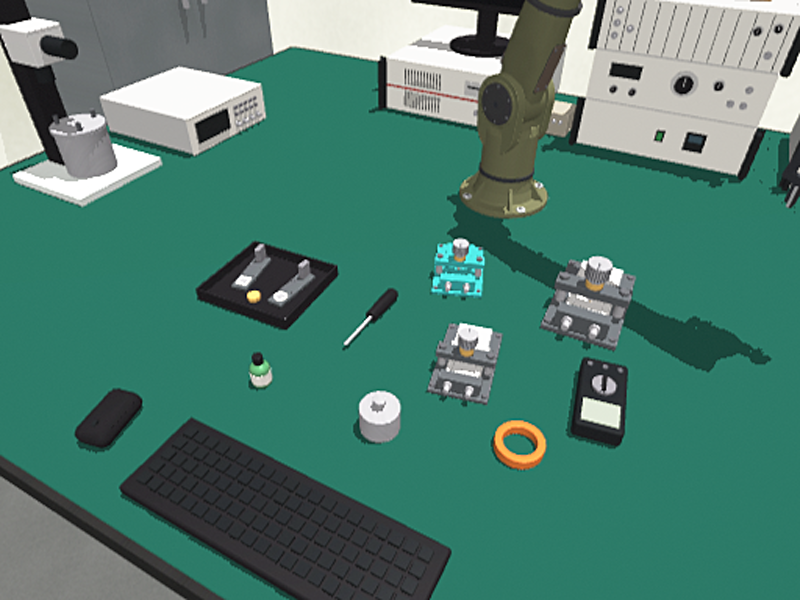

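The top view shows two grey fixtures: a small one at (305,310) and a large one at (235,490), in the 800-px picture. The third, at (400,450), is turquoise. The smaller grey one fits the description. In the tray, the left carrier carries the round disc at (541,278) with its tab at (548,320). The right carrier carries the square at (598,272). I'll confirm both in a crop and measure.

Run:
```python
from h import *
t=cv2.imread('pics/top0.png')
c1=cv2.resize(t[140:235,315:415],(400,380),interpolation=cv2.INTER_CUBIC); c2=cv2.resize(t[155:250,150:250],(400,380),interpolation=cv2.INTER_CUBIC)
cv2.imwrite('pics/crop.png',np.hstack([c1,c2]))
f=.64
for n,u,z in [('disc',(541,278),13.5),('tab',(548,320),44),('sq',(598,272),13.5),('knob',(303,297),88),('bigknob',(218,479),90),('tur',(397,443),80),('weight',(337,200),64),('trayTL',(501,244),26),('trayTR',(621,226),26),('trayBR',(647,333),26),('trayBL',(522,355),26),('driver',(433,310),13),('fixBL',(302,375),6),('fixBR',(356,358),6),('fixTL',(270,280),6),('fixTR',(327,263),6),('bot',(464,175),62)]:
    print(n,ray('top0',np.array(u)*f,z).round(0))
# scene knob tops
g=cv2.cvtColor(t,cv2.COLOR_BGR2GRAY)
m=(g[155:225,330:400]>190).astype(np.uint8)
k,l,s,c=cv2.connectedComponentsWithStats(m)
for i in range(1,k):
    if s[i][4]>15: u=c[i]+[330,155]; print(u,s[i],ray('top0',u,13.5).round(1))
```

```text
disc [ 612. -234.   14.]
tab [ 535. -227.   44.]
sq [ 610. -331.   14.]
knob [613. 157.  88.]
bigknob [353. 310.  90.]
tur [371.  39.  80.]
weight [774.  87.  64.]
trayTL [ 675. -175.   26.]
trayTR [ 681. -380.   26.]
trayBR [ 496. -388.   26.]
trayBL [ 486. -180.   26.]
driver [581. -48.  13.]
fixBL [502. 180.   6.]
fixBR [518.  89.   6.]
fixTL [669. 218.   6.]
fixTR [686. 119.   6.]
bot [ 791. -127.   62.]
[362.48571429 167.1       ] [28  8 10  9 70] [ 635.1 -281.6   13.5]
[382.46391753 174.54639175] [47 14 12 12 97] [ 608.5 -330.    13.5]
[345.69662921 177.35955056] [11 17 11 11 89] [ 613.3 -233.2   13.5]
```

View pics/crop.png

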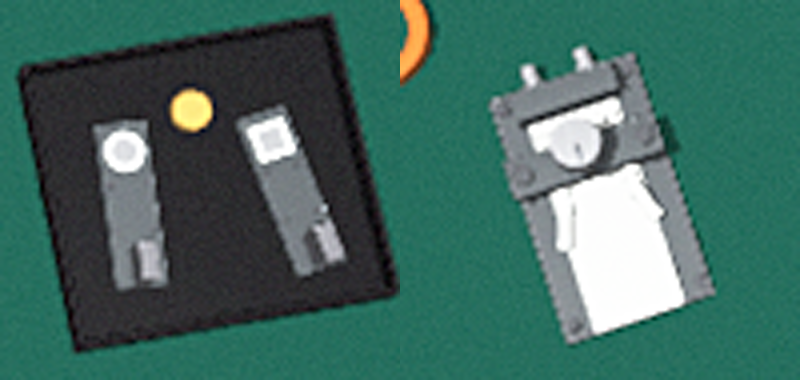

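The crop confirms it: the left carrier has the round disc, and the small grey fixture has its knob at about (577,142) in the crop. I'll move over the fixture for a close wrist view.

move_arm:
  motion: [-33, -21, 3, 0, 1, -33, -21, 3, 0, 1, -33, -21, 3, 0, 1, -33, -21, 3, 0, 1, -33, -21, 3, 0, 1, -33, -21, 3, 0, 1, -33, -21, 3, 0, 1, -33, -21, 3, 0, 1, -33, -21, 3, 0, 1, -33, -21, 3, 0, 1]

```text
time: 0.98
ee_pos: [477.3, 272.7, 215.1]
orientation: [-0.0, 0.201, 0.98, 0.0]
force: [0.8, 0.5, -0.5]
gripper_width: 85.7
grip_force: 0.0
```

move_arm:
  motion: [-32, -21, 9, 0, 1, -32, -21, 9, 0, 1, -32, -20, 9, 0, 1, -30, -20, 8, 0, 1, 0, 0, 0, -0.12, 1, 0, 0, 0, -0.12, 1, 0, 0, 0, -0.12, 1, 0, 0, 0, -0.12, 1, 0, 0, 0, -0.12, 1, 0, 0, 0, 0, 1]

```text
time: 1.82
ee_pos: [560.0, 149.4, 180.0]
orientation: [-0.0, -0.099, 0.995, -0.0]
force: [-0.1, 0.1, 0.2]
gripper_width: 85.6
grip_force: 0.0
```

Run:
```python
from h import *
o=arm.get_obs(); print(o['time'],o['ee_pos'].round(1),o['orientation'].round(4),o['q'].round(3))
s=snap('wrist','w1'); d=np.load('pics/w1.npz'); print(d['T'].round(3))
i=cv2.imread('pics/w1.png'); cv2.imwrite('pics/w1b.png',cv2.resize(i,(800,600),interpolation=cv2.INTER_CUBIC))
```

```text
1.8167 [560.  149.4 180. ] [-3.000e-04 -9.890e-02  9.951e-01 -0.000e+00] [-0.501  0.213  0.223  1.725 -0.05   1.21   1.503]
[[-1.98000e-01  9.32000e-01  3.03000e-01  4.83044e+02]
 [ 9.80000e-01  1.88000e-01  6.10000e-02  1.32888e+02]
 [-0.00000e+00  3.09000e-01 -9.51000e-01  3.09400e+02]
 [ 0.00000e+00  0.00000e+00  0.00000e+00  1.00000e+00]]
```

View pics/w1b.png

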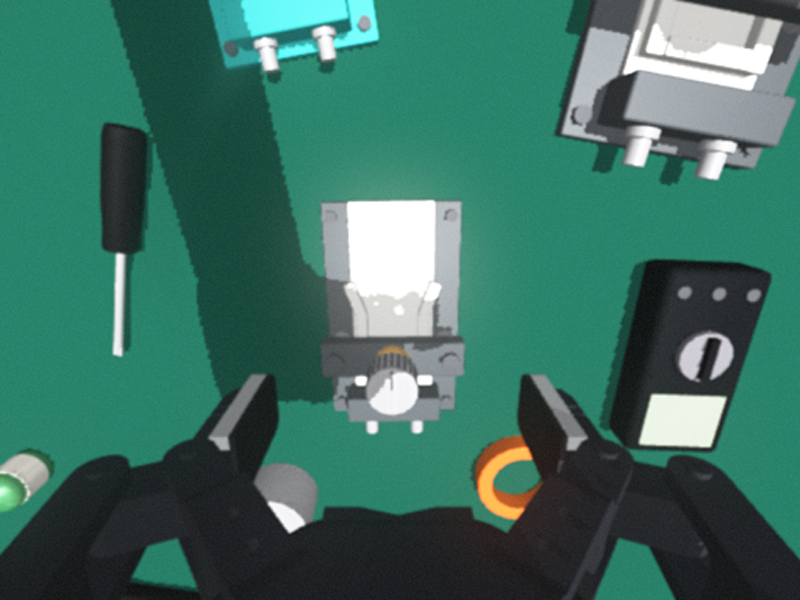

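The wrist view (800 px) shows the fixture upright in the image. Its bed spans columns 347–435 with its front edge at row 202, the rail flares are at (352,290) and (433,290), and the knob top is at (392,390). Next I'll take subpixel measurements.

```bash
python3 - <<'E'
from h import *
im=cv2.imread('pics/w1.png'); g=cv2.GaussianBlur(cv2.cvtColor(im,cv2.COLOR_BGR2GRAY),(3,3),0).astype(float)
def cross(row,a,b,th,rev=False):  # subpixel crossing along columns
    r=range(a,b) if not rev else range(b,a,-1)
    for c in range(a,b):
        if (g[row,c]-th)*(g[row,c+1]-th)<=0: return c+(th-g[row,c])/(g[row,c+1]-g[row,c])
L=[];Rr=[]
for row in range(136,176,2):
    l=cross(row,212,240,200); r=cross(row,265,285,200)
    if l and r: L.append(ray('w1',(l,row),12)[:2]); Rr.append(ray('w1',(r,row),12)[:2])
L=np.array(L);Rr=np.array(Rr)
for P in(L,Rr):
    vx,vy,x,y=cv2.fitLine(P.astype(np.float32),cv2.DIST_HUBER,0,.01,.01).ravel(); print('bed edge yaw',np.arctan(vy/vx), 'pt',x,y)
print('width',np.linalg.norm(L.mean(0)-Rr.mean(0)), (L+Rr).mean(0)/2)
# front corners of base
hs=cv2.cvtColor(im,cv2.COLOR_BGR2HSV); m=((hs[:,:,1]<70)&(hs[:,:,2]>70)).astype(np.uint8); m[:, :200]=0;m[:,300:]=0;m[:120]=0;m[275:]=0
rows=np.where(m[:,215:290].sum(1)>60)[0]; print('front row',rows[0])
for row in range(132,205,8):
    c=np.where(m[row,200:300])[0]+200; print(row,c[0],c[-1],ray('w1',(c[0]-.5,row),10)[:2].round(1),ray('w1',(c[-1]+.5,row),10)[:2].round(1))
# knob
gi=cv2.resize(im[215:280,220:285],None,fx=8,fy=8,interpolation=cv2.INTER_CUBIC)
gg=cv2.cvtColor(gi,cv2.COLOR_BGR2GRAY)
mm=(gg>195).astype(np.uint8); k,l,s,c=cv2.connectedComponentsWithStats(mm)
for i in range(1,k):
    if s[i][4]>3000: 
        x,y,w,h,a=s[i]; print('comp',(x/8+220,y/8+215,w/8,h/8),a/64, c[i]/8+[220,215])
for u in [(251,249.5)]:
  print('knob',ray('w1',u,88.7).round(1))
E
cat >> h.py <<'E'
E
```

```text
bed edge yaw 0.20430458 pt 546.10046 108.69708
bed edge yaw 0.21204942 pt 534.1725 171.39886
width 63.8161206774192 [539.11749451 139.83972924]
front row 128
132 205 295 [524.3  85.2] [504.5 183.4]
140 206 294 [532.7  87.5] [513.2 184.4]
148 206 294 [541.5  88.8] [521.8 186.6]
156 207 294 [550.3  91.2] [530.6 188.8]
164 207 293 [559.5  92.5] [539.8 189.9]
172 208 293 [568.6  95. ] [549.  192.2]
180 208 293 [578.1  96.4] [558.3 194.5]
188 209 293 [587.5  98.9] [567.8 196.9]
196 209 292 [597.4 100.4] [577.7 198.1]
204 210 292 [607.3 103. ] [587.6 200.6]
comp (np.float64(236.375), np.float64(238.25), np.float64(31.0), np.float64(27.375)) 577.046875 [253.47862568 252.82548198]
comp (np.float64(267.0), np.float64(240.0), np.float64(10.0), np.float64(6.375)) 58.734375 [271.86565576 243.12303804]
knob [612.1 155.7  88.7]
```

move_arm:
  motion: [10, -36, 0, 0, 1, 10, -36, 0, 0, 1, 10, -36, 0, 0, 1, 10, -36, 0, 0, 1, 10, -36, 0, 0, 1, 10, -36, 0, 0, 1, 10, -37, 0, 0, 1, 10, -37, 0, 0, 1, 10, -37, 0, 0, 1, 9, -37, 0, 0, 1]

```text
time: 2.7
ee_pos: [533.1, -228.5, 180.5]
orientation: [0.0, -0.096, 0.995, 0.0]
force: [0.6, -0.5, 0.3]
gripper_width: 85.5
grip_force: 0.0
```

move_arm:
  motion: [0, 0, 10, 0.1, 1, 0, 0, 10, 0.1, 1, 0, 0, 10, 0.08, 1, 0, 0, 0, 0, 1, 0, 0, 0, 0, 1, 0, 0, 0, 0, 1, 0, 0, 0, 0, 1, 0, 0, 0, 0, 1, 0, 0, 0, 0, 1, 0, 0, 0, 0, 1]

```text
time: 3.53
ee_pos: [533.9, -226.8, 150.7]
orientation: [0.0, 0.042, 0.999, 0.0]
force: [-0.1, 0.6, 0.2]
gripper_width: 85.5
grip_force: 0.0
```

Run:
```python
from h import *
o=arm.get_obs(); print(o['time'],o['ee_pos'].round(1),o['orientation'].round(4),o['q'].round(3))
s=snap('wrist','w2')
i=cv2.imread('pics/w2.png'); cv2.imwrite('pics/w2b.png',cv2.resize(i,(800,600),interpolation=cv2.INTER_CUBIC))
for n,p in [('tabtop',(535,-227,44)),('disc',(613,-233,13.5))]: print(n,proj('w2',np.array(p))/.64)
```

```text
3.5333 [ 533.9 -226.8  150.7] [4.000e-04 4.220e-02 9.991e-01 0.000e+00] [-0.088  0.255  0.515  1.766 -0.136  1.155  1.954]
tabtop [398.50061092 299.99672917]
disc [399.05214926 388.89552717]
```

View pics/w2b.png

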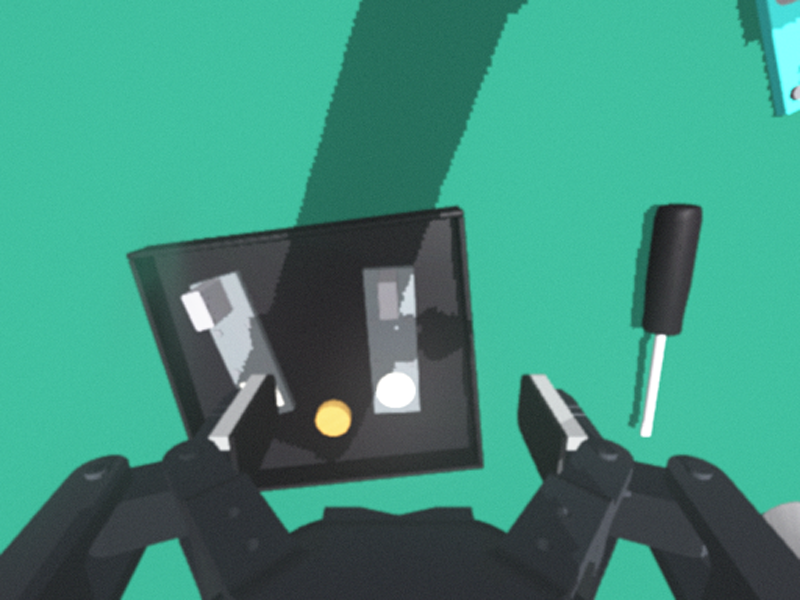

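The wrist view shows the plate corners at about (363,268), (413,266), (419,411) and (375,412), the disc at (396,390), and the tab top at about (388,300).

Run:
```python
from h import *
f=.64
P=[ray('w2',np.array(u)*f,12)[:2] for u in [(363,268),(413,266),(419,411),(375,412)]]
print(np.round(P,1)); a=(P[0]+P[1])/2;b=(P[2]+P[3])/2; v=b-a; print('len',np.linalg.norm(v),'w',np.linalg.norm(P[0]-P[1]),np.linalg.norm(P[2]-P[3]),'yaw',np.arctan2(v[1],v[0]))
g=cv2.cvtColor(cv2.imread('pics/w2.png'),cv2.COLOR_BGR2GRAY)
m=(g[225:275,235:272]>225).astype(np.uint8);k,l,s,c=cv2.connectedComponentsWithStats(m);i=1+np.argmax(s[1:,4]);print(s[i],c[i]+[235,225])
d=ray('w2',c[i]+[235,225],13.5)[:2]; print('disc',d)
t=ray('w2',np.array((388,300))*f,44)[:2]; tb=ray('w2',np.array((388,319))*f,44)[:2];print('tabtop',t)
v/=np.linalg.norm(v)
print('tab from plate',a+12*v,'from disc',d-78*v, 'disc-tab',np.linalg.norm(d-t),np.arctan2(*(d-t)[::-1]))
im=cv2.imread('pics/w2.png'); cv2.imwrite('pics/w2c.png',cv2.resize(im[160:275,215:300],None,fx=5,fy=5,interpolation=cv2.INTER_CUBIC))
```

```text
[[ 521.6 -249.3]
 [ 523.  -216.3]
 [ 633.7 -219.9]
 [ 631.8 -252.5]]
len 110.49160784031248 w 33.04527754338243 32.66689320583251 yaw -0.03009877623713108
[  6  13  25  23 459] [253.11982571 249.39215686]
disc [ 613.42387722 -235.61721823]
tabtop [ 534.47893346 -233.24065999]
tab from plate [ 534.28139831 -233.19564489] from disc [ 535.45920607 -233.26986814] disc-tab 78.98070760618192 -0.03009490657842714
```

View pics/w2c.png

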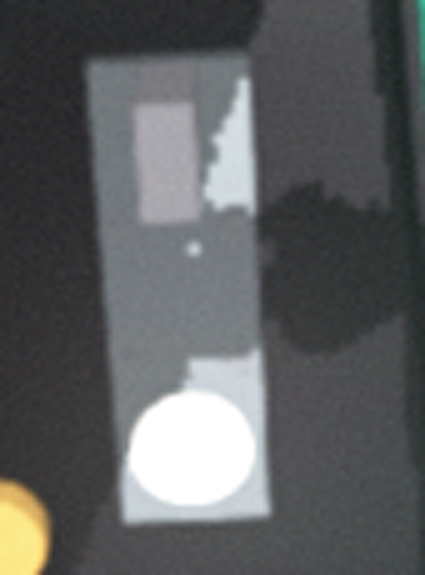

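Plate, disc and tab measurements all agree (length 110.5, width 33, disc–tab 79). The tab is at (534.7, -233.2) and the carrier yaw is -0.03. I'll descend with the fingers half open.

move_arm:
  motion: [0, 0, 0, -0.054, 0.5, -1, -6.5, 0, 0, 0.5, 0, 0, 0, 0, 0.5, 0, 0, 30, 0, 0.5, 0, 0, 30, 0, 0.5, 0, 0, 25, 0, 0.5, 0, 0, 20, 0, 0.5, 0, 0, 10, 0, 0.5, 0, 0, 5.5, 0, 0.5, 0, 0, 0, 0, 0.5]
  squeeze: 80

```text
time: 4.42
ee_pos: [534.0, -233.4, 29.1]
orientation: [-0.001, 0.016, 1.0, 0.0]
force: [-1.2, -0.1, 0.1]
gripper_width: 42.6
grip_force: 0.0
```

move_arm:
  motion: [0, 0, 0, 0, 0, 0, 0, 0, 0, 0, 0, 0, 0, 0, 0, 0, 0, 0, 0, 0, 0, 0, 0, 0, 0, 0, 0, 0, 0, 0, 0, 0, 0, 0, 0, 0, 0, 0, 0, 0, 0, 0, 0, 0, 0, 0, 0, 0, 0, 0]

```text
time: 5.25
ee_pos: [535.7, -233.7, 31.5]
orientation: [0.001, 0.015, 1.0, -0.0]
force: [-0.6, 0.7, 6.0]
gripper_width: 10.7
grip_force: 79.4
```

move_arm:
  motion: [0, 0, -10, 0, 0, 0, 0, -20, 0, 0, 0, 0, -25, 0, 0, 0, 0, -25, 0, 0, 0, 0, -20, 0, 0, 0, 0, -10, -0.05, 0, 0, 0, 0, -0.08, 0, 0, 0, 0, -0.08, 0, 0, 0, 0, -0.03, 0, 0, 0, 0, 0, 0]

```text
time: 6.08
ee_pos: [534.2, -233.3, 140.3]
orientation: [0.0, -0.105, 0.995, 0.0]
force: [0.2, 0.0, -0.4]
gripper_width: 10.7
grip_force: 78.4
```

Run:
```python
from h import *
o=arm.get_obs(); print(o['time'],o['ee_pos'].round(1),o['orientation'].round(4),o['q'].round(3),o['gripper_width'],o['grip_force'])
s=snap('wrist','w3')
im=cv2.imread('pics/w3.png');g=cv2.cvtColor(im,cv2.COLOR_BGR2GRAY)
cv2.imwrite('pics/w3b.png',im[120:330,150:360].repeat(2,0).repeat(2,1))
p=np.array(o['ee_pos']); yaw=.208; d=np.array([np.cos(yaw),np.sin(yaw)])
e=np.append(p[:2]+78*d,p[2]-26.3+9.5); print('expected disc px',proj('w3',e))
m=(g[150:330,200:310]>225).astype(np.uint8);k,l,s,c=cv2.connectedComponentsWithStats(m)
for i in range(1,k):
    if s[i][4]>100:print(s[i],c[i]+[200,150])
```

```text
6.0833 [ 534.2 -233.3  140.3] [ 1.000e-04 -1.047e-01  9.945e-01  1.000e-04] [-0.044  0.269  0.478  1.768 -0.135  1.137  2.257] 10.666272295087431 78.35957765579224
expected disc px [255.48056153 337.23981052]
[ 40 169  30  11 238] [254.71008403 324.07983193]
```

View pics/w3b.png

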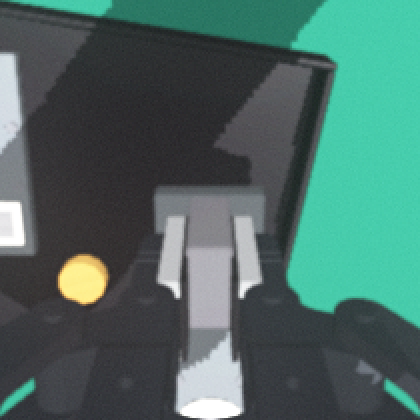

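Run:
```python
from h import *
g=cv2.cvtColor(cv2.imread('pics/w3.png'),cv2.COLOR_BGR2GRAY)
m=(g[300:384,200:310]>225).astype(np.uint8);k,l,s,c=cv2.connectedComponentsWithStats(m)
for i in range(1,k):
    if s[i][4]>60:print(s[i],c[i]+[200,300])
p=np.array([534.2,-233.3,140.3]); yaw=.208
d=np.array([np.cos(yaw),np.sin(yaw),0]);n=np.array([-d[1],d[0],0])
for pitch in(0,.05,.1):
  for dz in (-16.8,):
    q=p-[0,0,26.3]; f=d*np.cos(pitch)-np.array([0,0,1])*np.sin(pitch); u=d*np.sin(pitch)+np.array([0,0,1])*np.cos(pitch)
    q=p-u*26.3+u*9.5+f*78
    print(pitch,[proj('w3',q+13*x).round(1) for x in(-f,f,n,-n)])
```

```text
[ 40  19  30  11 238] [254.71008403 324.07983193]
0 [array([255.5, 322.5]), array([255.3, 351.4]), array([273.9, 337.3]), array([236.9, 337.2])]
0.05 [array([255.5, 317.8]), array([255.3, 344.9]), array([273.6, 331.7]), array([237.2, 331.7])]
0.1 [array([255.5, 313.2]), array([255.3, 338.5]), array([273.3, 326.2]), array([237.5, 326.1])]
```

move_arm:
  motion: [0, 20, 0, 0, 0, 0, 36, 0, 0, 0, 0, 38, 0, 0, 0, 0, 40, 0, 0, 0, 0, 40, 0, 0, 0, -1, 40, 0, 0, 0, -1, 40, 0, 0, 0, -1, 40, 0, 0, 0, -1, 38, 0, 0, 0, 0, 20, 0, 0, 0]

```text
time: 6.97
ee_pos: [463.7, 116.9, 140.1]
orientation: [0.0, -0.106, 0.994, 0.001]
force: [0.5, 1.0, -1.2]
gripper_width: 10.6
grip_force: 78.4
```

move_arm:
  motion: [0, 12, 0, 0, 0, 0, 0, 0, 0, 0, 0, 0, 25, 0, 0, 0, 0, 25, 0, 0, 0, 0, 20, 0, 0, 0, 0, 10, 0, 0, 0, 0, 0, 0, 0, 0, 0, 0, 0, 0, 0, 0, 0, 0, 0, 0, 0, 0, 0, 0]

```text
time: 7.8
ee_pos: [464.1, 123.7, 61.3]
orientation: [0.001, -0.104, 0.995, 0.0]
force: [-0.0, 0.1, -1.4]
gripper_width: 10.9
grip_force: 78.5
```

Run:
```python
from h import *
o=arm.get_obs(); print(o['time'],o['ee_pos'].round(1),o['orientation'].round(4),o['q'].round(3),o['gripper_width'],o['grip_force'])
s=snap('wrist','w4');snap('scene','s4')
a=np.load('pics/s4.npz')['img'][:,:,::-1]; u=proj('s4',np.array([570,145,40])).astype(int); print(u)
c=cv2.resize(a[u[1]-45:u[1]+45,u[0]-60:u[0]+60],(720,540),interpolation=cv2.INTER_CUBIC)
cv2.imwrite('pics/s4c.png',c)
```

```text
7.8 [464.1 123.7  61.3] [ 1.400e-03 -1.041e-01  9.946e-01  4.000e-04] [-0.489  0.14   0.184  2.072 -0.032  0.929  1.492] 10.853715098945788 78.47694396972656
[300 215]
```

View pics/s4c.png

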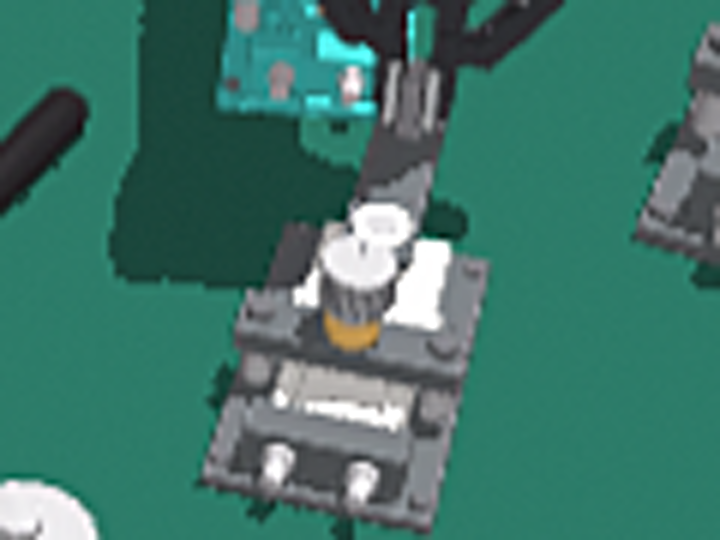

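The carrier is aligned with the bed in front of the bridge. I'll lower it and slide in.

move_arm:
  motion: [0, 0, 9, 0, 0, 0, 0, 9, 0, 0, 0, 0, 0, 0, 0, -5, 0, 0, 0, 0, -5, 0, 0, 0, 0, -5, 0, 0, 0, 0, -5, 0, 0, 0, 0, -5, 0, 0, 0, 0, -5, 0, 0, 0, 0, 0, 0, 0, 0, 0]

```text
time: 8.73
ee_pos: [493.5, 130.1, 42.1]
orientation: [0.001, -0.104, 0.995, 0.0]
force: [-0.1, -0.4, -1.1]
gripper_width: 10.9
grip_force: 78.5
```

move_arm:
  motion: [-5, 0, 0, 0, 0, -5, 0, 0, 0, 0, -5, 0, 0, 0, 0, -5, 0, 0, 0, 0, 0, 0, 0, 0, 0, 0, 0, 1, 0, 0, 0, 0, 1, 0, 0, 0, 0, 1, 0, 0, 0, 0, 0, 0, 0, 0, 0, 0, 0, 0]

```text
time: 9.57
ee_pos: [511.5, 133.9, 39.5]
orientation: [-0.0, -0.104, 0.995, 0.0]
force: [-2.0, -1.1, 6.1]
gripper_width: 10.9
grip_force: 79.5
```

move_arm:
  motion: [-4, 0, 0, 0, 0, -4, 0, 0, 0, 0, -4, 0, 0, 0, 0, -4, 0, 0, 0, 0, -2, 0, 0, 0, 0, -2, 0, 0, 0, 0, -2, 0, 0, 0, 0, 0, 0, 0, 0, 0, 0, 0, 0, 0, 0, 0, 0, 0, 0, 0]

```text
time: 10.4
ee_pos: [532.8, 138.6, 39.5]
orientation: [-0.0, -0.104, 0.995, 0.0]
force: [-2.3, -1.6, 6.2]
gripper_width: 10.5
grip_force: 79.5
```

move_arm:
  motion: [-1, 0, 0, 0, 0, -1, 0, 0, 0, 0, -1, 0, 0, 0, 0, 0, 0, 0, 0, 0, 0, 0, 0, 0, 0, 0, 0, 0, 0, 0, 0, 0, 0, 0, 0, 0, 0, 0, 0, 0, 0, 0, 0, 0, 0, 0, 0, 0, 0, 0]

```text
time: 11.23
ee_pos: [535.4, 139.1, 39.5]
orientation: [-0.001, -0.104, 0.995, 0.0]
force: [-5.2, 0.4, 7.1]
gripper_width: 10.5
grip_force: 79.8
```

Force is starting to rise near the expected (536, 139.3). I'll push a few millimetres more.

move_arm:
  motion: [-1, 0, 0, 0, 0, -1, 0, 0, 0, 0, 0, 0, 0, 0, 0, 0, 0, 0, 0, 0, 0, 0, 0, 0, 0, 0, 0, 0, 0, 0, 0, 0, 0, 0, 0, 0, 0, 0, 0, 0, 0, 0, 0, 0, 0, 0, 0, 0, 0, 0]

```text
time: 12.07
ee_pos: [537.3, 139.5, 39.5]
orientation: [-0.001, -0.104, 0.995, 0.0]
force: [-4.9, -0.4, 6.6]
gripper_width: 10.6
grip_force: 79.7
```

move_arm:
  motion: [-1, 0, 0, 0, 0, -1, 0, 0, 0, 0, 0, 0, 0, 0, 0, 0, 0, 0, 0, 0, 0, 0, 0, 0, 0, 0, 0, 0, 0, 0, 0, 0, 0, 0, 0, 0, 0, 0, 0, 0, 0, 0, 0, 0, 0, 0, 0, 0, 0, 0]

```text
time: 12.9
ee_pos: [538.0, 139.7, 39.5]
orientation: [-0.002, -0.104, 0.995, 0.0]
force: [-8.5, -1.7, 10.3]
gripper_width: 10.4
grip_force: 80.3
```

move_arm:
  motion: [-1, 0, 0, 0, 0, -1, 0, 0, 0, 0, -1, 0, 0, 0, 0, 0, 0, 0, 0, 0, 0, 0, 0, 0, 0, 0, 0, 0, 0, 0, 0, 0, 0, 0, 0, 0, 0, 0, 0, 0, 0, 0, 0, 0, 0, 0, 0, 0, 0, 0]

```text
time: 13.73
ee_pos: [538.1, 139.7, 39.5]
orientation: [-0.005, -0.104, 0.995, -0.0]
force: [-18.1, -3.7, 18.8]
gripper_width: 10.5
grip_force: 81.5
```

Run:
```python
from h import *
o=arm.get_obs(); print(o['time'],o['ee_pos'].round(1),o['orientation'].round(4),o['force'])
snap('wrist','w5');snap('scene','s5')
a=np.load('pics/s5.npz')['img'][:,:,::-1]; u=proj('s5',np.array([610,155,40])).astype(int)
c=cv2.resize(a[u[1]-35:u[1]+35,u[0]-38:u[0]+37],(450,420),interpolation=cv2.INTER_CUBIC)
b=np.load('pics/w5.npz')['img'][:,:,::-1]; u=proj('w5',np.array([560,145,20])).astype(int);print(u)
e=cv2.resize(b[90:370,140:370],(345,420),interpolation=cv2.INTER_CUBIC)
cv2.imwrite('pics/c5.png',np.hstack([c,e]))
```

```text
13.7333 [538.1 139.7  39.5] [-5.300e-03 -1.045e-01  9.945e-01 -3.000e-04] [-18.07144692  -3.69341884  18.75034259]
[256 267]
```

View pics/c5.png

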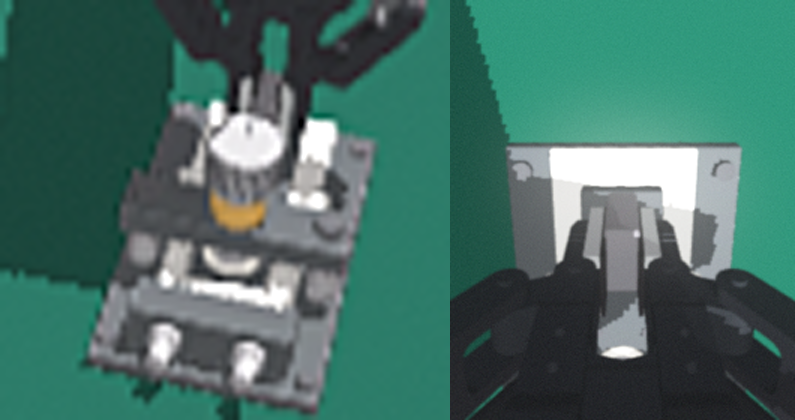

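The carrier stops hard at TCP (538.1, 139.7), with push force rising from 5 to 18 N and the disc visible under the tip. I'll ease off, release and go up.

move_arm:
  motion: [2, 0, -1, 0, 0, 2, 0, -1, 0, 0, 0, 0, 0, 0, 0, 0, 0, 0, 0, 0.15, 0, 0, 0, 0, 0.3, 0, 0, 0, 0, 0.5, 0, 0, 0, 0, 0.5, 0, 0, 0, 0, 0.5, 0, 0, 0, 0, 0.5, 0, 0, 0, 0, 0.5]

```text
time: 14.67
ee_pos: [539.2, 139.8, 40.8]
orientation: [0.0, -0.104, 0.995, 0.0]
force: [-0.2, 0.5, -0.1]
gripper_width: 42.6
grip_force: 0.0
```

move_arm:
  motion: [0, 0, -8, 0, 0.5, 0, 0, -20, 0, 0.5, 0, 0, -25, 0, 0.5, 0, 0, -25, 0, 0.5, 0, 0, -25, 0, 0.5, 0, 0, -20, 0, 0.5, 0, 0, 0, 0, 0.7, 0, 0, 0, 0, 0.7, 0, 0, 0, 0, 0.7, 0, 0, 0, 0, 0.7]

```text
time: 15.5
ee_pos: [538.2, 139.5, 162.7]
orientation: [-0.001, -0.104, 0.995, -0.0]
force: [-0.0, -0.0, -0.2]
gripper_width: 59.7
grip_force: 0.0
```

Run:
```python
from h import *
o=arm.get_obs(); print(o['time'],o['ee_pos'].round(1),o['orientation'].round(4),o['q'].round(3),o['force'],o['gripper_width'])
snap('wrist','w6')
b=cv2.imread('pics/w6.png')
cv2.imwrite('pics/w6c.png',cv2.resize(b[110:310,150:350],(600,600),interpolation=cv2.INTER_CUBIC))
for q in [(612.3,155.4,88.7),(538,139.7,52)]: print((proj('w6',np.array(q))-[150,110])*3)
```

```text
15.5 [538.2 139.5 162.7] [-1.100e-03 -1.044e-01  9.945e-01 -2.000e-04] [-0.479  0.179  0.198  1.799 -0.038  1.169  1.51 ] [-0.00439599 -0.03598175 -0.19759332] 59.65940214384665
[316.72754395 517.94037255]
[317.06212308 239.90368393]
```

View pics/w6c.png

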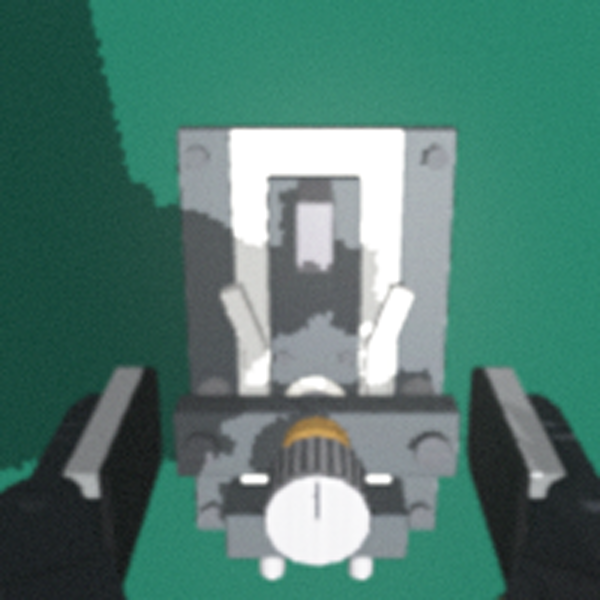

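The carrier lies square between the rails, with its plate back edge at row 178 and its tab at (315,235). The knob top is at (318,519), against a predicted (317,518). I'll check the seat depth numerically.

Run:
```python
from h import *
r=lambda u,z: ray('w6',np.array(u)/3+[150,110],z)
d=np.array([np.cos(.208),np.sin(.208)])
k=r((318,519),88.7);print('knob',k)
for n,u,z in [('platebackexp-90',(313.5,178),20),('tab-78',(315,235),52),('discnear-13',(316,377),21.5),('discL',(290,392),21.5),('discR',(344,392),21.5),('front-105',(317,128),10),('kL',(265,519),88.7),('kR',(370,519),88.7),('kN',(318,475),88.7),('kF',(318,565),88.7)]:
    p=r(u,z)[:2]-k[:2]; print(n,(p@d).round(1),(p@[-d[1],d[0]]).round(1))
o=arm.get_obs(); T=k[:2]-o['ee_pos'][:2]; a=2*np.arctan2(o['orientation'][2],o['orientation'][1]); x=np.array([np.cos(a),np.sin(a)]); y=np.array([x[1],-x[0]]); print('dx,dy',T@x,T@y,'yaw',np.degrees(a))
```

```text
knob [612.58914024 155.8534918   88.7       ]
platebackexp-90 -88.6 -1.5
tab-78 -77.9 -1.1
discnear-13 -12.2 -0.4
discL -5.8 -10.2
discR -5.9 10.2
front-105 -104.3 -0.3
kL 0.0 -15.9
kR -0.0 15.6
kN -15.4 -0.1
kF 16.7 0.1
dx,dy -76.13228101669112 0.4995067470097361 yaw 191.99006623157925
```

The seat depth checks out: the disc is within about 1 mm of the axis. Now I'll move to the knob, winding the wrist anticlockwise first so that one grip covers the whole turn.

move_arm:
  motion: [-10, 0.5, 0, 0, 0.7, -20, 0, 0, 0, 0.7, -20, 0, 0, 0, 0.7, -16, 0, 0, 0, 0.7, -10, 0, 0, 0, 0.7, 0, 0, 0, -0.12, 0.7, 0, 0, 0, -0.12, 0.7, 0, 0, 0, -0.12, 0.7, 0, 0, 0, -0.12, 0.7, 0, 0, 0, -0.12, 0.7]

```text
time: 16.38
ee_pos: [613.7, 156.1, 162.7]
orientation: [-0.001, -0.396, 0.918, 0.0]
force: [0.4, -0.6, 0.4]
gripper_width: 59.7
grip_force: 0.0
```

move_arm:
  motion: [0, 0, 0, -0.12, 0.7, 0, 0, 0, -0.12, 0.7, 0, 0, 0, -0.12, 0.7, 0, 0, 0, -0.12, 0.7, 0, 0, 0, 0, 0.7, 0, 0, 0, 0, 0.7, 0, 0, 0, 0, 0.7, 0, 0, 0, 0, 0.7, 0, 0, 0, 0, 0.7, 0, 0, 0, 0, 0.7]
  squeeze: 40

```text
time: 17.22
ee_pos: [613.3, 156.1, 163.8]
orientation: [0.0, -0.601, 0.8, -0.0]
force: [-0.8, -1.0, -0.2]
gripper_width: 59.9
grip_force: 0.0
```

Run:
```python
from h import *
o=arm.get_obs(); a=2*np.arctan2(o['orientation'][2],o['orientation'][1]); x=np.array([np.cos(a),np.sin(a)]); y=np.array([x[1],-x[0]])
T=np.array([612.5,155.7])-o['ee_pos'][:2]
print(o['time'],o['ee_pos'],np.degrees(a),o['q'].round(3),'dx,dy',T@x,T@y)
```

```text
17.2167 [613.33551331 156.12433472 163.84113266] 253.82527797634262 [-0.334  0.332  0.053  1.603 -0.018  1.208  2.582] dx,dy 0.6402849251069296 0.6842350915782855
```

move_arm:
  motion: [0.5, 0.5, 10, 0, 0.7, 0, 0, 20, 0, 0.7, 0, 0, 20, 0, 0.7, 0, 0, 20, 0, 0.7, 0, 0, 12, 0, 0.7, 0, 0, 6, 0, 0.7, 0, 0, 0, 0, 0.7, 0, 0, 0, 0, 0.7, 0, 0, 0, 0, 0.7, 0, 0, 0, 0, 0.7]
  squeeze: 40

```text
time: 18.05
ee_pos: [613.7, 156.0, 77.3]
orientation: [0.001, -0.601, 0.799, -0.0]
force: [0.1, 0.1, -0.5]
gripper_width: 59.8
grip_force: 0.0
```

move_arm:
  motion: [0, 0, 0, 0, 0.4, 0, 0, 0, 0, 0.2, 0, 0, 0, 0, 0, 0, 0, 0, 0, 0, 0, 0, 0, 0, 0, 0, 0, 0, 0, 0, 0, 0, 0, 0, 0, 0, 0, 0, 0, 0, 0, 0, 0, 0, 0, 0, 0, 0, 0, 0]

```text
time: 18.88
ee_pos: [612.8, 155.9, 76.7]
orientation: [0.0, -0.601, 0.799, 0.0]
force: [-2.3, -1.1, 5.4]
gripper_width: 31.0
grip_force: 39.4
```

Gripped, at 31 mm opening and 39 N. Now I'll screw down, clockwise as seen from above (positive roll).

move_arm:
  motion: [0, 0, 0.15, 0.1, 0, 0, 0, 0.15, 0.12, 0, 0, 0, 0.15, 0.12, 0, 0, 0, 0.15, 0.12, 0, 0, 0, 0.15, 0.12, 0, 0, 0, 0.15, 0.12, 0, 0, 0, 0.15, 0.12, 0, 0, 0, 0.15, 0.12, 0, 0, 0, 0.15, 0.12, 0, 0, 0, 0.15, 0.12, 0]

```text
time: 19.72
ee_pos: [612.6, 156.1, 75.2]
orientation: [0.0, -0.052, 0.999, 0.0]
force: [-3.6, 0.0, 5.6]
gripper_width: 30.9
grip_force: 39.5
```

move_arm:
  motion: [0, 0, 0.15, 0.12, 0, 0, 0, 0.15, 0.12, 0, 0, 0, 0.15, 0.12, 0, 0, 0, 0.15, 0.12, 0, 0, 0, 0.15, 0.12, 0, 0, 0, 0.15, 0.12, 0, 0, 0, 0.15, 0.12, 0, 0, 0, 0.15, 0.12, 0, 0, 0, 0.15, 0.12, 0, 0, 0, 0.15, 0.12, 0]

```text
time: 20.55
ee_pos: [612.7, 156.4, 73.7]
orientation: [-0.0, 0.521, 0.854, 0.0]
force: [-2.3, 0.3, 6.1]
gripper_width: 31.0
grip_force: 39.5
```

```bash
cat >> h.py <<'E'
def st():
    o=arm.get_obs(); a=2*np.arctan2(o['orientation'][2],o['orientation'][1])
    print(o['time'].__round__(2),o['ee_pos'].round(1),'yaw',a%(2*np.pi),'q7',o['q'][6].round(3),'F',o['force'].round(1),'M',o['wrist_torque'].round(3),o['gripper_width'].__round__(1),o['grip_force'].__round__(1))
E
python3 -c "
from h import *
st()"
```

```text
20.55 [612.7 156.4  73.7] yaw 2.0456271612778307 q7 0.355 F [-2.3  0.3  6.1] M [0.033 0.597 0.102] 31.0 39.5
```

move_arm:
  motion: [0, 0, 0.1, 0.08, 0, 0, 0, 0.1, 0.08, 0, 0, 0, 0.1, 0.08, 0, 0, 0, 0.1, 0.08, 0, 0, 0, 0.1, 0.08, 0, 0, 0, 0.1, 0.08, 0, 0, 0, 0.1, 0.08, 0, 0, 0, 0.1, 0.08, 0, 0, 0, 0.1, 0.03, 0, 0, 0, 0.1, 0, 0]

```text
time: 21.38
ee_pos: [612.9, 156.5, 72.8]
orientation: [-0.0, 0.771, 0.637, 0.001]
force: [-3.0, 0.0, 7.7]
gripper_width: 30.4
grip_force: 39.6
```

```bash
python3 -c "
from h import *
st()"
```

```text
21.38 [612.9 156.5  72.8] yaw 1.3799169475189563 q7 -0.257 F [-3.   0.   7.7] M [ 0.099  0.653 -0.035] 30.4 39.6
```

move_arm:
  motion: [0, 0, 0.1, 0.06, 0, 0, 0, 0.1, 0.06, 0, 0, 0, 0.1, 0.06, 0, 0, 0, 0.1, 0.06, 0, 0, 0, 0.1, 0.06, 0, 0, 0, 0, 0, 0, 0, 0, 0, 0, 0, 0, 0, 0, 0, 0, 0, 0, 0, 0, 0, 0, 0, 0, 0, 0]

```text
time: 22.22
ee_pos: [612.1, 154.8, 72.5]
orientation: [-0.0, 0.857, 0.515, -0.001]
force: [-5.8, -2.4, 10.8]
gripper_width: 30.6
grip_force: 40.1
```

```bash
python3 -c "
from h import *
st()"
```

```text
22.22 [612.1 154.8  72.5] yaw 1.082158324893653 q7 -0.528 F [-5.8 -2.4 10.8] M [-0.507  1.291  0.544] 30.6 40.1
```

move_arm:
  motion: [0, 0, 0, 0.05, 0, 0, 0, 0, 0.05, 0, 0, 0, 0, 0.05, 0, 0, 0, 0, 0.05, 0, 0, 0, 0, 0, 0, 0, 0, 0, 0, 0, 0, 0, 0, 0, 0, 0, 0, 0, 0, 0, 0, 0, 0, 0, 0, 0, 0, 0, 0, 0]

```text
time: 23.05
ee_pos: [611.7, 154.5, 72.3]
orientation: [0.0, 0.904, 0.427, -0.002]
force: [-7.1, -2.6, 11.1]
gripper_width: 30.4
grip_force: 40.3
```

```bash
python3 -c "
from h import *
st()
snap('wrist','w7')
b=cv2.imread('pics/w7.png')
cv2.imwrite('pics/w7c.png',cv2.resize(b[200:384,170:340],(600,650))[:600])
"
```

```text
23.05 [611.7 154.5  72.3] yaw 0.8821027012577469 q7 -0.709 F [-7.1 -2.6 11.1] M [-0.636  1.431  0.522] 30.4 40.3
```

View pics/w7c.png

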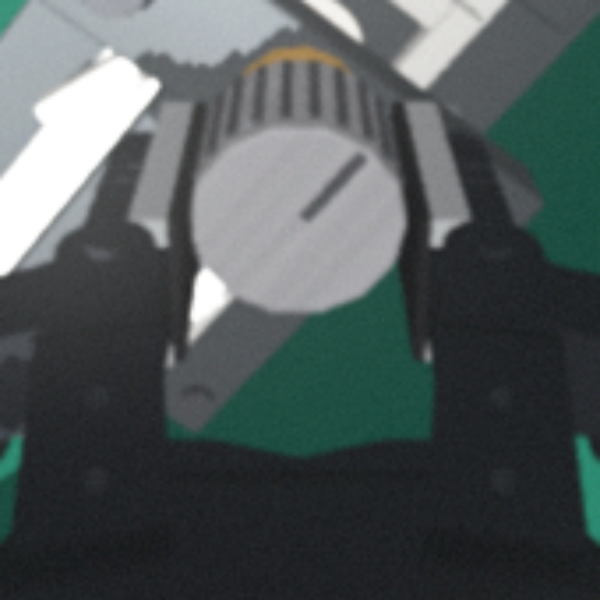

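The engraved line is visible in the grip, running from (303,218) to (363,157). I'll compare its world angle with the one before turning.

Run:
```python
from h import *
r6=lambda u: ray('w6',np.array(u)/3+[150,110],88.7)[:2]
r7=lambda u: ray('w7',np.array([u[0]*170/600,u[1]*184/650])+[170,200],84.5)[:2]
v=r6((318,481))-r6((318,519)); a6=np.arctan2(v[1],v[0]); print(a6)
v=r7((363,157))-r7((303,219)); a7=np.arctan2(v[1],v[0]); print(a7, 'turned cw',(a6-a7)%(2*np.pi),'hand',4.4307-.8821, r7((300,218)))
```

```text
-2.9295711423968407
0.18675372053835723 turned cw 3.166860444244388 hand 3.5486 [614.64796795 155.41088334]
```

The knob turned 3.17 rad against 3.55 rad for the hand, so the grip slips against a hard stop at about 0.5 Nm. I'll verify with a firmer grip.

move_arm:
  motion: [0, 0, 0, 0, 0, 0, 0, 0, 0, 0, 0, 0, 0, 0.05, 0, 0, 0, 0, 0.05, 0, 0, 0, 0, 0.05, 0, 0, 0, 0, 0.05, 0, 0, 0, 0, 0, 0, 0, 0, 0, 0, 0, 0, 0, 0, 0, 0, 0, 0, 0, 0, 0]
  squeeze: 70

```text
time: 23.93
ee_pos: [613.2, 156.4, 72.5]
orientation: [0.0, 0.942, 0.336, 0.001]
force: [-2.8, 0.1, 7.3]
gripper_width: 30.3
grip_force: 69.0
```

```bash
cat >> h.py <<'E'
def line(fn,z=84.5):
    st(); snap('wrist',fn); b=cv2.imread(f'pics/{fn}.png'); o=np.array([170,200])
    g=cv2.resize(cv2.cvtColor(b,cv2.COLOR_BGR2GRAY)[200:300,170:340],None,fx=4,fy=4,interpolation=cv2.INTER_CUBIC)
    w=(proj(fn,np.array([613.5,155.5,z]))-o)*4
    Y,X=np.mgrid[:g.shape[0],:g.shape[1]]; m=((g<125)&(np.hypot(X-w[0],Y-w[1])<52)).astype(np.uint8)
    k,l,s,c=cv2.connectedComponentsWithStats(m); i=1+np.argmax(s[1:,4]); p=np.argwhere(l==i)[:,::-1]
    q=np.array([ray(fn,x/4+o,z)[:2] for x in p]); vx,vy,x,y=cv2.fitLine(q.astype(np.float32),cv2.DIST_L2,0,.01,.01).ravel()
    print('area',s[i][4],'mean',q.mean(0).round(1),'angle mod pi',np.arctan2(vy,vx)%np.pi,'len',np.ptp(q@[vx,vy]))
E
python3 -c "
from h import *
line('w8')"
```

```text
23.93 [613.2 156.4  72.5] yaw 0.6853231126319878 q7 -0.889 F [-2.8  0.1  7.3] M [-0.053  0.367  1.257] 30.3 69.0
area 502 mean [617.9 155.6] angle mod pi 0.18130013 len 5.920829241784531
```

The line stayed put (0.181 vs 0.187 rad) at 1.26 Nm, so the screw is seated. Now I'll back off a quarter turn.

move_arm:
  motion: [0, 0, -0.13, -0.1, 0, 0, 0, -0.13, -0.1, 0, 0, 0, -0.13, -0.1, 0, 0, 0, -0.13, -0.1, 0, 0, 0, -0.13, -0.1, 0, 0, 0, -0.13, -0.1, 0, 0, 0, -0.13, -0.1, 0, 0, 0, -0.13, -0.1, 0, 0, 0, -0.13, -0.1, 0, 0, 0, -0.13, -0.1, 0]

```text
time: 24.82
ee_pos: [612.9, 156.5, 73.7]
orientation: [-0.0, 0.665, 0.747, 0.001]
force: [-2.5, 1.0, 5.9]
gripper_width: 30.2
grip_force: 69.0
```

move_arm:
  motion: [0, 0, -0.13, -0.1, 0, 0, 0, -0.13, -0.1, 0, 0, 0, -0.13, -0.1, 0, 0, 0, -0.13, -0.1, 0, 0, 0, -0.13, -0.1, 0, 0, 0, -0.1, -0.07, 0, 0, 0, 0, 0, 0, 0, 0, 0, 0, 0, 0, 0, 0, 0, 0, 0, 0, 0, 0, 0]

```text
time: 25.65
ee_pos: [612.7, 156.5, 74.4]
orientation: [-0.0, 0.431, 0.903, 0.001]
force: [-3.3, 0.5, 6.4]
gripper_width: 30.1
grip_force: 69.0
```

```bash
python3 -c "
from h import *
line('w9',86.5)
b=cv2.imread('pics/w9.png')
cv2.imwrite('pics/w9c.png',cv2.resize(b[200:384,170:340],(600,650))[:600])
"
```

```text
25.65 [612.7 156.5  74.4] yaw 2.2513829530726754 q7 0.544 F [-3.3  0.5  6.4] M [0.18  0.663 0.041] 30.1 69.0
area 669 mean [613.3 159.7] angle mod pi 1.7339922 len 6.349084711568878
```

View pics/w9c.png

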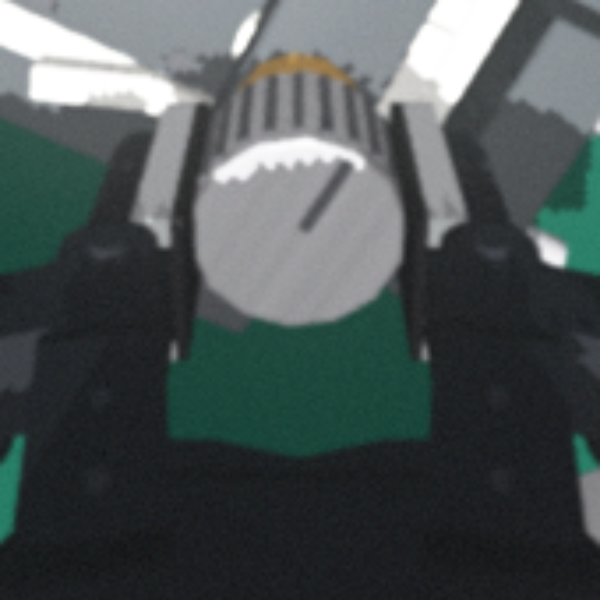

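The engraved line turned 1.55 rad back from the seat, the grip is 69 N, and the wrist is steady. I'm handing in.

```bash
python3 -c "
from h import *
print(arm.job_done())"
```

```text
the job is handed in; nothing more can be done
None
```

The round-disc carrier is against the end stop, and the thumbscrew was seated, then backed off about 1.55 rad with the knob still gripped. I handed it in at about 26 s; no verdict was shown, and I did not re-check the carrier's position after turning the screw.

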